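Hang a front frame on a twin side hook with a sprung catch

TASK

Lift the black front frame out of its slotted rack by its top bar and hang it by that same bar on the twin side-opening hook: bring it in sideways from the open side, over the two prongs, pushing the orange sprung catch back, then press it gently down into the throats until it is fully home and the catch has sprung out again over the bar. Let go so that it hangs freely, do not force it, keep the hand from pushing on the hook stand, and leave the bottle, the solder spool and the pliers where they are.

Things in the scene. Friction and masses are not known exactly. Their poses are not given: they have to be found in the camera images.
- bezel: Black moulded front frame 150 x 96 x 12 mm, 40 to 75 g, loose, on its long edge in the rack. Origin: middle of the back face. x along the length, y the height (up as it stands), z through the thickness (0 to 12 mm). Window: x -59..35, y -39..35 mm. Top bar: y 35..48, so 13 mm high, 12 mm thick. z points to the rack's -y; either face may face the uprights of the hook.
- top_bar (a point): Centre of the frame's top bar over the middle of its window (frame x -12, y 41.5, z 6 mm), axes as the frame's. Grip here from above, fingers on the two faces 12 mm apart, fingertips just below the bar's lower edge, which is 6.5 mm under this point.
- rack: Grey slotted rack, fixed, base 150 x 60 mm; origin at the centre of its underside, x along the frame that stands in it, z up. The frame's lower edge stands 10 mm up in a 15 mm slot between cheeks 39 mm high at x = -50 and +50 mm; lift it straight up, 35 mm or more, to come clear.
- hook_stand: Fixed hook stand 0.19 m high: grey base 110 x 140 x 12 mm (x -55..55, y -110..30), post, blue clamp, steel twin hook. Origin: underside of the base; z up; the hooks open to its own +y. Hanging, the frame is upright with its length along the stand's x; it enters moving in -y. Between the uprights a 60 mm gap for the fingers is free above 14 mm under the throat floor.
- hook_ref (a point): Nominal middle of the twin throat floors, 140 mm up; axes as the stand's. The real hook head (prongs, uprights, catch) is clamped up to 6 mm higher or lower (z) and up to 14 mm further out or in (y); this is NOT reported: feel for it (x is true). The bar at home has its centre at z +6.5, y +6 to +9 mm of the real throat, x within 7 mm. Its window goes over both prongs.
- hook_mouth (a point): Point 60 mm out (+y) of hook_ref on the open side, same height and axes. Real throat: prongs at x -36 and +36 mm, 8 mm wide, 8 mm deep, top at z 0, reaching from the uprights (faces y 0, z -30..50 mm: the back stop; rigid) to upturned tips at y 15 to 24 mm, 13 mm high. Throat 15 mm wide at the floor, 18 mm at the top, for the 12 mm bar.
- catch (a joint): Orange sprung catch, a nose at each upright, moving together. 0 m = out; grows as pushed back (stand's -y), 0.007 when the bar touches the uprights. Noses stand out 7 mm, 12.5 to 26.5 mm over the throat floor, ramp above to 41 mm. Spring 2 N at 0, 5.5 N at 0.007. Its friction holds the frame up: push the bar down (3 to 10 N) past it, then it springs out over the bar: under 0.002 = home.
- ipa_bottle: White plastic bottle with a red nozzle, 47 mm across, 134 mm high, standing loose; origin under its centre. Leave alone.
- solder_spool: Blue spool, 58 mm across, 36 mm high, standing loose; origin under its centre. Leave alone.
- pliers: Red-handled pliers lying flat, 139 x 54 x 11 mm, loose; origin under the centre, x along the length. Leave alone.

How it is judged:
By the outcome, as a careful person would: the job done as asked, in the order asked, and still so for the second after the job is handed in, with the robot touching nothing.
It also fails if it takes over 54 s, if anything falls off the work surface, if the arm or the gripper's body presses on something with over 40 N, if the wrist force passes 120 N, or if a joint passes its speed limit or range.

ROBOT

A 6-joint arm with a two-finger parallel gripper is mounted at the origin on a cart in front of the work surface, level with it; the furniture and walls round the work are solid. World frame = base frame: x ahead of the robot, y to its left, z up, the work surface at z = 0. Lengths are in m, angles in rad, forces in N, time in s.
With the tool pointing down it reaches from about 0.35 to 0.925 m from the base axis. Payload 6.4 kg.
Tool frame: the origin (TCP) lies at the very end of the fingers, on their centre line; the grasp point (between the pads) lies 19 mm behind it; z points along the fingers, y is the line along which they close (so a half turn about z gives the same grasp; the last joint's range is limited). The gripper opens to 94 mm and grips with 3 to 60 N. Pads are 16 mm wide; open, the fingers measure 119 mm over their backs; the gripper's body (75 mm by 177 mm) begins 78 mm behind the grasp point.
Start: joints at [-1.334, 0.245, 1.558, -0, 1.339, -0.174], TCP at [0.26, -0.596, 0.175] pointing down, gripper open.
Joint ranges: [-3.13, 3.13], [-1.02, 2.26], [0.13, 2.54], [-0.95, 4.09], [0.21, 2.88], [-2.74, 2.74]. Speed limits (rad/s): [2.57, 2.57, 3.14, 3.14, 3.14, 3.14].

INTERFACE

Orientations are given as a 3x3 rotation matrix whose columns are the frame's x, y, z axes.
In Python, from workcell import sensors, read_camera, ticket gives the robot as it stands.
- The arm moves only by the tool move_arm, never from a script. Its argument "steps" is a list of rows, each an object with "slide": the shift along the tool's x, y, z in cm, a list of three; "dr": the turn, a rotation vector about the tool's x, y, z in rad, a list of three; "claw": the closure, from -1 (fully open) to 1 (shut). In form: [{"slide": [tx, ty, tz], "dr": [wx, wy, wz], "claw": claw}, ...]. A call has 1 to 12 rows; each row is the pose to reach, as a shift and turn from the pose commanded when the call began, along the tool's axes at that moment; what a row does not reach only later rows make up. A row lasts 1/12 s, in which the tool goes at most 41.7 mm and 7.16 degrees, less where a joint would pass 70% of its speed; a pose out of reach is approached as far as the arm can. A call with a gripper value outside its range is refused whole. The fingers move at their own pace and stop on an object; the grip force is fixed at half the most. Time passes only in rows, so rows that repeat a pose let the fingers close. It gives the time, the measured TCP pose, the force, the opening and the grip force at its end, in the units of the state.
- sensors.observe(): the state, without advancing time (a new reading comes with each control period).
- read_camera(name): name is "scene" or "top"; returns a dict with "image" (420x560x3 uint8, blue, green, red), "fx", "fy", "cx", "cy" (pixels), "distortion" ([k1, k2, p1, p2, k3] as OpenCV has them; the pictures are not rectified), "rvec" (rotation vector, rad) and "tvec" (3), from world to camera coordinates, as OpenCV has them. Camera axes: x right, y down, z forward; pixel columns grow to the right and rows downward; lengths in m; the calibration is good to about 2 mm. A picture is of the moment at which its call begins. There is no depth.
- ticket.finish_job(): hands the job in; it is judged then, once.
The state is a dict: "time": time; "q": joint angles; "dq": joint speeds; "tau": joint torques, N m; "ee_pos": TCP position; "eef_rot": TCP orientation; "wrist_force": force on the tool from outside, world axes, zero at the start; "moment": the same for the moment, N m; "finger_gap": finger opening in m; "gripper_force": force on a finger pad.
Only numpy, scipy, OpenCV 4.12 (cv2) and the standard library are available. Lean on these libraries where they do the work, as an engineer would, in place of code of your own. Each camera call takes 0.05 s, during which the arm holds its last target. There are 200 camera calls.

## Working session

There is one attempt and no reset: what is moved stays moved. The work goes in short steps, Python scripts to look and compute and a tool call to move; the robot and the scene stay as the last step left them, time stands still between calls to the robot, and variables do not carry over. Pictures are saved under pics/ and viewed, at most 10 in all, crops included, and the job is handed in when it is done.

Besides the shell and the picture viewer there is one more tool, called after ">>>" as a command line: name --argument value ..., lists and objects as JSON in quotes. move_arm: Moves the arm, as the interface text tells. Its arguments: {"type":"object","properties":{"steps":{"type":"array"}},"required":["steps"]}

```bash
mkdir -p pics; ls
python3 - <<'E'
from workcell import sensors, read_camera
import cv2,numpy as np
s=sensors.observe();print(s)
for n in("scene","top"):
    c=read_camera(n);cv2.imwrite(f"pics/{n}0.png",c["image"])
    print({k:v for k,v in c.items() if k!="image"})
E
```

```text
pics
{'time': 0.0, 'q': array([-1.33407312e+00,  2.45812907e-01,  1.55899471e+00, -1.50305419e-05,
        1.33864777e+00, -1.74097951e-01]), 'dq': array([-0.00066132,  0.00020246,  0.00073929,  0.00016821,  0.00049804,
       -0.00024106]), 'tau': array([-1.60337229e-03, -4.15829587e+01, -3.14607954e+01,  6.83527580e-02,
        3.32006626e-02, -1.44844744e-04]), 'ee_pos': array([ 0.25943561, -0.59528323,  0.17395652]), 'eef_rot': array([[ 9.16791875e-01,  3.99365065e-01, -4.51064372e-04],
       [ 3.99365200e-01, -9.16790145e-01,  1.80735263e-03],
       [ 3.08262126e-04, -1.83710562e-03, -9.99998265e-01]]), 'wrist_force': array([ 0.6469972 ,  1.34981754, -0.71742033]), 'moment': array([ 0.01679602, -0.02628109,  0.03249463]), 'gripper_force': 0.0, 'finger_gap': 0.09401596912220622}
{'fx': 461.7773028919719, 'fy': 461.7773028919719, 'cx': 280.82279985326437, 'cy': 206.8015895422476, 'distortion': array([-0.00926011,  0.        ,  0.        ,  0.        ,  0.        ]), 'rvec': array([ 1.08421554, -2.25998982,  1.1490749 ]), 'tvec': array([0.38819753, 0.30688836, 0.77780332])}
{'fx': 508.68380281281037, 'fy': 508.68380281281037, 'cx': 280.34918588164237, 'cy': 209.0127803850378, 'distortion': array([-0.09710792,  0.        ,  0.        ,  0.        ,  0.        ]), 'rvec': array([ 2.15324668, -2.11039614,  0.21107996]), 'tvec': array([0.03065583, 0.5708567 , 1.09819522])}
```

View pics/scene0.png

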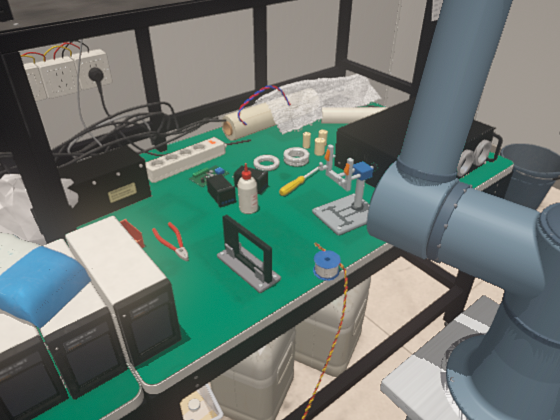

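View pics/top0.png

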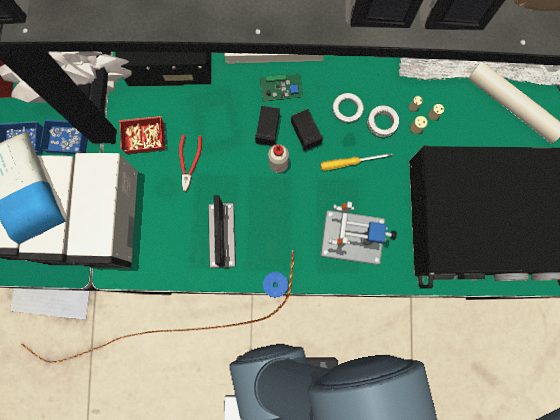

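The scene view shows the frame standing in its rack at about (248,255) and the hook stand at (350,195). In the top view the rack is at (222,235) and the stand at (355,235), its prongs towards image left (orange noses near (345,207) and (340,240)).

```bash
cat > h.py <<'E'
from workcell import sensors, read_camera
import cv2,numpy as np
def ray(c,uv):
    K=np.array([[c["fx"],0,c["cx"]],[0,c["fy"],c["cy"]],[0,0,1]])
    p=cv2.undistortPoints(np.float64(uv).reshape(-1,1,2),K,c["distortion"])[:,0]
    R=cv2.Rodrigues(c["rvec"])[0]
    d=np.c_[p,np.ones(len(p))]@R
    return -R.T@c["tvec"],d
def onz(c,uv,z):
    o,d=ray(c,uv); return o+d*((z-o[2])/d[:,2])[:,None]
def proj(c,X):
    K=np.array([[c["fx"],0,c["cx"]],[0,c["fy"],c["cy"]],[0,0,1]])
    return cv2.projectPoints(np.float64(X).reshape(-1,1,3),c["rvec"],c["tvec"],K,c["distortion"])[0][:,0]
E
python3 - <<'E'
from h import *
t=read_camera("top")
s=read_camera("scene")
a=cv2.resize(t["image"][180:280,190:400],None,fx=3.8,fy=3.8,interpolation=cv2.INTER_CUBIC)
cv2.imwrite("pics/tz.png",a)
b1=cv2.resize(s["image"][205:300,205:295],None,fx=4.4,fy=4.4,interpolation=cv2.INTER_CUBIC)
b2=cv2.resize(s["image"][140:235,300:390],None,fx=4.4,fy=4.4,interpolation=cv2.INTER_CUBIC)
cv2.imwrite("pics/sz.png",np.hstack([b1,b2]))
print(onz(t,[[222,235],[355,238]],0))
E
```

```text
[[ 0.51492971  0.17698494  0.        ]
 [ 0.51425045 -0.13539671  0.        ]]
```

View pics/tz.png

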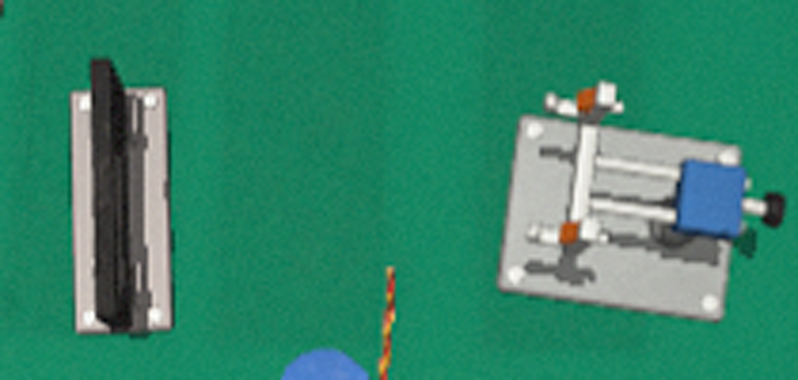

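View pics/sz.png

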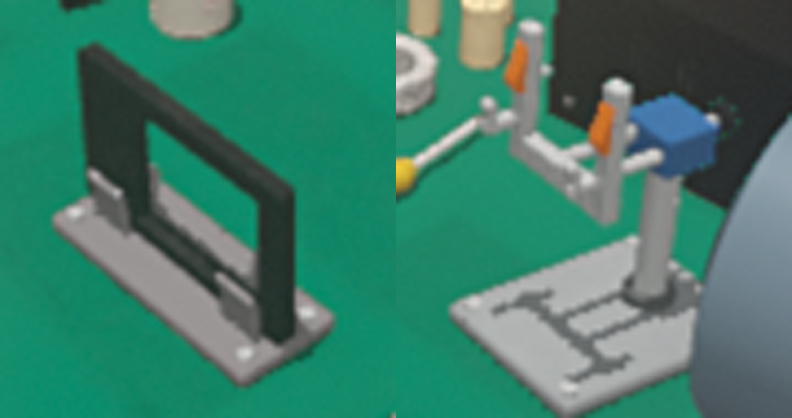

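The top crop shows the rack corners at crop (72,92),(166,88),(172,328),(78,332), the stand base corners at (522,116),(742,150),(722,320),(500,290), and the noses at (588,98) and (570,232). The scene crop shows the frame's wide side at the far end and the hooks opening to +y.

Run:
```python
from h import *
np.set_printoptions(precision=4,suppress=True)
t=read_camera("top"); s=read_camera("scene")
T=lambda p:np.float64(p)/3.8+[190,180]-.37
S=lambda p:np.float64(p)/4.4+[205,205]-.39
S2=lambda p:(np.float64(p)-[396,0])/4.4+[300,140]-.39
print("cams",ray(t,[[0,0]])[0],ray(s,[[0,0]])[0])
r=onz(t,T([(72,92),(166,88),(172,328),(78,332)]),.008);print("rack",r,r.mean(0))
b=onz(t,T([(522,116),(742,150),(722,320),(500,290)]),.012);print("base",b)
for i in range(4):print(np.linalg.norm(b[i]-b[i-1]),np.linalg.norm(r[i]-r[i-1]))
# frame top: dark mask near top
g=t["image"].max(2);m=((g<45)).astype(np.uint8);m[:190]=0;m[275:]=0;m[:,:205]=0;m[:,240:]=0
for y in range(193,272,4):
    x=np.where(m[y])[0];print(y,x.min() if len(x) else None,x.max() if len(x) else None,end="; ")
def tri(p,q):
    o1,d1=ray(t,T([p]));o2,d2=ray(s,S2([q]));d1=d1[0];d2=d2[0]
    A=np.c_[d1,-d2];k=np.linalg.lstsq(A,o2-o1,rcond=None)[0]
    P1=o1+k[0]*d1;P2=o2+k[1]*d2
    return (P1+P2)/2,np.linalg.norm(P1-P2)
print()
o=onz(s,S([(92,47),(80,55),(293,190),(270,195)]),.106);print("frame top from scene (far right, far left, near right, near left)",o)
print("upr far top",tri((607,93),(531,25)));print("upr near top",tri((588,231),(618,86)))
print("tip far",tri((551,102),(488,104)))
h=cv2.cvtColor(s["image"],cv2.COLOR_BGR2HSV);mo=cv2.inRange(h,(5,150,100),(20,255,255));
n,_,st,ce=cv2.connectedComponentsWithStats(mo);print([(st[i],ce[i]) for i in range(1,n) if st[i][4]>12])
h=cv2.cvtColor(t["image"],cv2.COLOR_BGR2HSV);mo=cv2.inRange(h,(5,150,100),(20,255,255));
n,_,st,ce=cv2.connectedComponentsWithStats(mo);print([(st[i],ce[i]) for i in range(1,n) if st[i][4]>5])
```

```text
cams [0.3605 0.0565 1.1831] [-0.0976  0.5863  0.7047]
rack [[0.587  0.2107 0.008 ]
 [0.5908 0.1525 0.008 ]
 [0.4427 0.1438 0.008 ]
 [0.439  0.2007 0.008 ]] [0.5149 0.1769 0.008 ]
base [[ 0.5772 -0.0679  0.012 ]
 [ 0.5587 -0.2046  0.012 ]
 [ 0.4535 -0.1905  0.012 ]
 [ 0.4694 -0.0548  0.012 ]]
0.10856028796431685 0.14833880896797527
0.13793066709914772 0.05827039757705189
0.1061677899900811 0.14834850007117142
0.13668489061015957 0.057031352542640266
193 None None; 197 None None; 201 219 220; 205 214 222; 209 219 222; 213 219 222; 217 219 222; 221 219 222; 225 222 222; 229 222 222; 233 222 223; 237 215 223; 241 220 222; 245 220 223; 249 220 223; 253 220 223; 257 220 223; 261 220 223; 265 219 224; 269 None None; 
frame top from scene (far right, far left, near right, near left) [[0.5812 0.1818 0.106 ]
 [0.5795 0.1898 0.106 ]
 [0.4385 0.1698 0.106 ]
 [0.4422 0.1798 0.106 ]]
upr far top (array([ 0.5565, -0.0939,  0.1922]), np.float64(0.001478287907244592))
upr near top (array([ 0.4835, -0.0834,  0.193 ]), np.float64(0.0012010905344998473))
tip far (array([ 0.5589, -0.0691,  0.1524]), np.f
[... 407 characters left out ...]
 415.6923]))]
[(array([342, 204,   5,   5,  21], dtype=int32), array([343.619 , 205.9048])), (array([338, 239,   4,   5,  19], dtype=int32), array([339.4211, 240.8947])), (array([291, 256,   3,  13,  15], dtype=int32), array([291.9333, 262.    ])), (array([290, 270,   3,  13,  20], dtype=int32), array([290.8, 275.9])), (array([288, 287,   3,   6,   9], dtype=int32), array([288.8889, 289.5556])), (array([270, 310,   8,   6,   9], dtype=int32), array([273.1111, 312.6667])), (array([147, 331,   5,   2,   6], dtype=int32), array([149.1667, 331.6667])), (array([153, 331,   9,   1,   9], dtype=int32), array([157., 331.])), (array([ 25, 346,   7,   6,   8], dtype=int32), array([ 28.125, 348.75 ]))]
```

>>> move_arm --steps '[{"slide": [0,0,-4],"dr": [0,0,0],"claw": -1},{"slide": [0,0,-8],"dr": [0,0,0],"claw": -1},{"slide": [0,0,-12.5],"dr": [0,0,0.05],"claw": -1},{"slide": [53,-61.46,-12.5],"dr": [0,0,0.341],"claw": -1},{"slide": [53,-61.46,-12.5],"dr": [0,0,0.341],"claw": -1},{"slide": [53,-61.46,-12.5],"dr": [0,0,0.341],"claw": -1},{"slide": [53,-61.46,-12.5],"dr": [0,0,0.341],"claw": -1},{"slide": [53,-61.46,-12.5],"dr": [0,0,0.341],"claw": -1},{"slide": [53,-61.46,-12.5],"dr": [0,0,0.341],"claw": -1},{"slide": [53,-61.46,-12.5],"dr": [0,0,0.341],"claw": -1},{"slide": [53,-61.46,-12.5],"dr": [0,0,0.341],"claw": -1},{"slide": [53,-61.46,-12.5],"dr": [0,0,0.341],"claw": -1}]'

```text
time: 1.3
ee_pos: [0.3707, -0.2359, 0.2984]
eef_rot: [[0.998, 0.069, 0.001], [0.069, -0.998, -0.0], [0.0, 0.0, -1.0]]
wrist_force: [-0.3, 0.2, -1.3]
finger_gap: 0.094
gripper_force: 0.0
```

>>> move_arm --steps '[{"slide": [15.86,-40.6,0],"dr": [0,0,0],"claw": -1},{"slide": [15.86,-40.6,0],"dr": [0,0,0],"claw": -1},{"slide": [15.86,-40.6,0],"dr": [0,0,0],"claw": -1},{"slide": [15.86,-40.6,0],"dr": [0,0,0],"claw": -1},{"slide": [15.86,-40.6,0],"dr": [0,0,0],"claw": -1},{"slide": [15.86,-40.6,0],"dr": [0,0,0],"claw": -1},{"slide": [15.86,-40.6,0],"dr": [0,0,0],"claw": -1},{"slide": [15.86,-40.6,0],"dr": [0,0,0],"claw": -1},{"slide": [15.86,-40.6,0],"dr": [0,0,0],"claw": -1},{"slide": [15.86,-40.6,0],"dr": [0,0,0],"claw": -1},{"slide": [15.86,-40.6,0],"dr": [0,0,0],"claw": -1},{"slide": [15.86,-40.6,0],"dr": [0,0,0],"claw": -1}]'

```text
time: 2.3
ee_pos: [0.5006, 0.1815, 0.2977]
eef_rot: [[0.997, 0.075, -0.001], [0.075, -0.997, 0.001], [-0.001, -0.001, -1.0]]
wrist_force: [-1.3, -0.4, -0.2]
finger_gap: 0.0937
gripper_force: 0.0
```

Run:
```python
from h import *
s=read_camera("scene");o=sensors.observe();print(o["ee_pos"],o["q"],o["time"])
b1=cv2.resize(s["image"][150:300,190:300],None,fx=4,fy=4,interpolation=cv2.INTER_CUBIC)
# expected outline of the frame: drawn check points for centre (0.513,.178), yaw .07
c,n=np.cos(.07),np.sin(.07)
def W(x,y,z): # frame coords -> world
    return [.5125+c*x+n*(z-.006),.1785+n*x-c*(z-.006),.058+y]
P=[W(x,y,0) for x,y in[(-.075,.048),(.075,.048),(.035,.035),(-.059,.035),(-.012,.0415)]]
for p in proj(s,P): cv2.circle(b1,tuple(int(v) for v in ((p-[190,150]+.4)*4)),3,(0,0,255),1)
h=np.hstack([b1]);cv2.imwrite("pics/s1.png",h)
```

```text
[0.50039466 0.17963374 0.2978235 ] [ 1.31378240e-01 -1.11544700e-01  1.71093110e+00 -2.13674250e-04
  1.54327312e+00  1.62911500e+00] 2.35
```

View pics/s1.png

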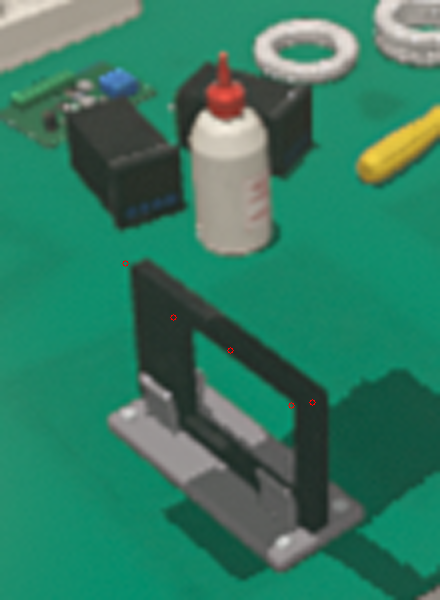

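The crop shows the bar where predicted across its thickness, and the frame about 2–3 mm nearer the robot along its length (window edge at (193,332), near end at (327,388)). I'll descend with a 2 mm shift.

>>> move_arm --steps '[{"slide": [-0.2,0,4],"dr": [0,0,0],"claw": -1},{"slide": [-0.2,0,8],"dr": [0,0,0],"claw": -1},{"slide": [-0.2,0,12],"dr": [0,0,0],"claw": -1},{"slide": [-0.2,0,15],"dr": [0,0,0],"claw": -1},{"slide": [-0.2,0,17.5],"dr": [0,0,0],"claw": -1},{"slide": [-0.2,0,19.5],"dr": [0,0,0],"claw": -1},{"slide": [-0.2,0,20.6],"dr": [0,0,0],"claw": -1},{"slide": [-0.2,0,20.6],"dr": [0,0,0],"claw": -1},{"slide": [-0.2,0,20.6],"dr": [0,0,0],"claw": -1}]'

```text
time: 3.1
ee_pos: [0.4989, 0.1774, 0.0928]
eef_rot: [[0.998, 0.069, 0.0], [0.069, -0.998, -0.0], [0.0, 0.0, -1.0]]
wrist_force: [-0.2, 0.5, 0.9]
finger_gap: 0.0937
gripper_force: 0.0
```

>>> move_arm --steps '[{"slide": [0,0,0.2],"dr": [0,0,0],"claw": -0.3},{"slide": [0,0,0.2],"dr": [0,0,0],"claw": 0.3},{"slide": [0,0,0.2],"dr": [0,0,0],"claw": 0.5},{"slide": [0,0,0.2],"dr": [0,0,0],"claw": 0.6},{"slide": [0,0,0.2],"dr": [0,0,0],"claw": 0.8},{"slide": [0,0,0.2],"dr": [0,0,0],"claw": 1},{"slide": [0,0,0.2],"dr": [0,0,0],"claw": 1},{"slide": [0,0,0.2],"dr": [0,0,0],"claw": 1},{"slide": [0,0,0.2],"dr": [0,0,0],"claw": 1},{"slide": [0,0,0.2],"dr": [0,0,0],"claw": 1}]'

```text
time: 3.93
ee_pos: [0.4986, 0.1782, 0.0902]
eef_rot: [[0.998, 0.07, -0.0], [0.07, -0.998, 0.0], [-0.0, -0.0, -1.0]]
wrist_force: [-0.1, 0.2, -0.1]
finger_gap: 0.0311
gripper_force: 0.0
```

>>> move_arm --steps '[{"slide": [0,0,0.2],"dr": [0,0,0],"claw": 1},{"slide": [0,0,0.2],"dr": [0,0,0],"claw": 1},{"slide": [0,0,0.2],"dr": [0,0,0],"claw": 1},{"slide": [0,0,0.2],"dr": [0,0,0],"claw": 1},{"slide": [0,0,0.2],"dr": [0,0,0],"claw": 1}]'

```text
time: 4.35
ee_pos: [0.4986, 0.1782, 0.0883]
eef_rot: [[0.998, 0.07, -0.0], [0.07, -0.998, 0.0], [-0.0, -0.0, -1.0]]
wrist_force: [-0.5, 0.4, -0.3]
finger_gap: 0.0009
gripper_force: 0.0
```

Run:
```python
from h import *
s=read_camera("scene");o=sensors.observe();print(o["ee_pos"],o["finger_gap"],o["gripper_force"],proj(s,o["ee_pos"]))
b1=cv2.resize(s["image"][170:300,190:320],None,fx=4.5,fy=4.5,interpolation=cv2.INTER_CUBIC)
cv2.imwrite("pics/s2.png",b1)
```

```text
[0.49861072 0.17815527 0.08827018] 0.0008028485032076242 0.0 [[249.93506079 240.73317037]]
```

View pics/s2.png

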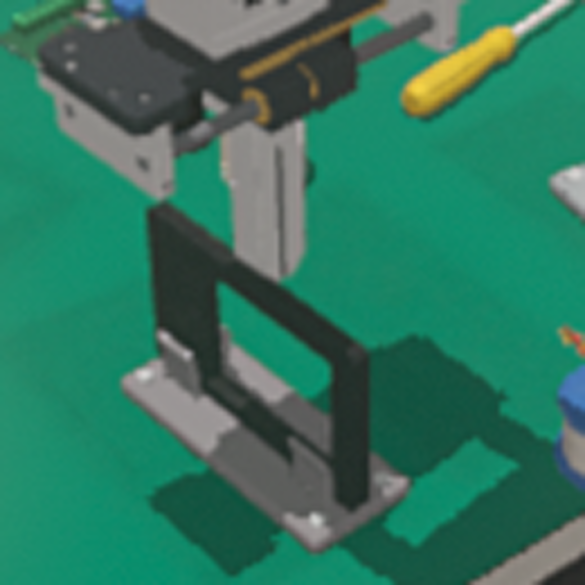

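The crop shows both fingers ending at crop (280,277), just above or behind the bar's top edge, and the frame unmoved. I need to know whether the tips are above or behind it.

Run:
```python
from h import *
np.set_printoptions(precision=4,suppress=True)
s=read_camera("scene");t=read_camera("top")
for z in(.08,.088,.1,.106,.11,.12,.13):print(z,onz(s,[[252,231.5]],z)[0][:2],proj(s,[[.4986,.1782,z]])[0])
g=cv2.cvtColor(s["image"],cv2.COLOR_BGR2GRAY)
for x in(244,248,250,252,254,256):print(x,s["image"][222:246,x].sum(1)//3)
a=cv2.resize(t["image"][170:290,160:300],None,fx=4.5,fy=4.5,interpolation=cv2.INTER_CUBIC);b=cv2.resize(s["image"][215:250,235:270],None,fx=15,fy=15,interpolation=cv2.INTER_NEAREST)
b=cv2.copyMakeBorder(b,0,a.shape[0]-b.shape[0],0,0,0)if a.shape[0]>b.shape[0] else b
cv2.imwrite("pics/c3.png",cv2.resize(np.hstack([a[:525],b[:525]]),(800,360)))
```

```text
0.08 [0.5283 0.1515] [250.0455 243.8074]
0.088 [0.5203 0.1571] [249.9245 240.8453]
0.1 [0.5083 0.1655] [249.7407 236.3458]
0.106 [0.5023 0.1696] [249.6478 234.0703]
0.11 [0.4983 0.1724] [249.5855 232.5437]
0.12 [0.4882 0.1794] [249.4283 228.6928]
0.13 [0.4782 0.1863] [249.2691 224.7923]
244 [139 138 139 139 141 132  92  54  43  43  43  42  41  45  65  86  88  89
  90  89  88  89  87  83]
248 [143 143 141 141 139 135 136 141 122  75  44  43  44  43  42  41  43  61
  83  89  86  86  87  88]
250 [142 141 141 141 142 141 142 143 145 123  75  41  42  43  44  43  41  40
  51  76  88  88  89  88]
252 [101  97  95  95  94 100 101 103 104 113  99  67  44  42  43  42  43  43
  41  41  61  84  89  87]
254 [141 141 142 142 142 142 144 143 128 103  89  83  68  49  40  42  43  43
  40  42  41  52  77  88]
256 [142 142 142 142 137 126 113 100  87  82  84  84  85  83  64  46  40  41
  42  43  43  40  41  62]
```

View pics/c3.png

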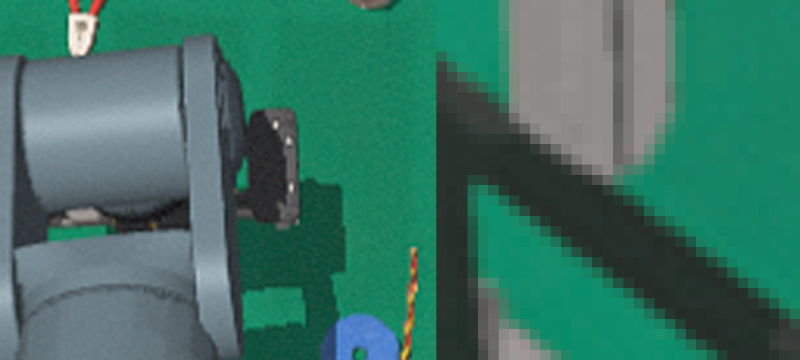

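The crops show the right finger's rounded end free at about pixel (254,232) with green under it. So the real tips sit near z 0.107, at the bar's top, about 19 mm short of the reported TCP, and the fingers closed just above the bar. I'll raise, open partly, and go about 17 mm deeper.

>>> move_arm --steps '[{"slide": [0,0,-1],"dr": [0,0,0],"claw": 1},{"slide": [0,0,-2],"dr": [0,0,0],"claw": -0.2},{"slide": [0,0,-2],"dr": [0,0,0],"claw": -0.2},{"slide": [0,0,-2],"dr": [0,0,0],"claw": -0.2},{"slide": [0,0,-2],"dr": [0,0,0],"claw": -0.2},{"slide": [0,0,-2],"dr": [0,0,0],"claw": -0.2},{"slide": [0,0,-2],"dr": [0,0,0],"claw": -0.2},{"slide": [0,0,-2],"dr": [0,0,0],"claw": -0.2},{"slide": [0,0,-2],"dr": [0,0,0],"claw": -0.2}]'

```text
time: 5.25
ee_pos: [0.4984, 0.1782, 0.108]
eef_rot: [[0.998, 0.07, -0.001], [0.07, -0.998, -0.0], [-0.001, 0.0, -1.0]]
wrist_force: [0.2, 0.2, -0.3]
finger_gap: 0.0506
gripper_force: 0.0
```

Run:
```python
from h import *
s=read_camera("scene");o=sensors.observe();print(o["ee_pos"],o["finger_gap"],o["wrist_force"])
p=o["ee_pos"]
b1=cv2.resize(s["image"][190:270,220:290],None,fx=7,fy=7,interpolation=cv2.INTER_CUBIC)
d=o["finger_gap"]/2
for k in(0,.019):
  for q in proj(s,[p+[0,d,k],p+[0,-d,k],p+[0,0,k]]): cv2.circle(b1,tuple(int(v) for v in ((q-[220,190]+.5)*7)),3,(0,0,255) if k==0 else (0,255,255),1)
cv2.imwrite("pics/s4.png",b1)
```

```text
[0.49841715 0.17813632 0.10800304] 0.05386376710319247 [-0.21120402 -0.59907329 -0.27526427]
```

View pics/s4.png

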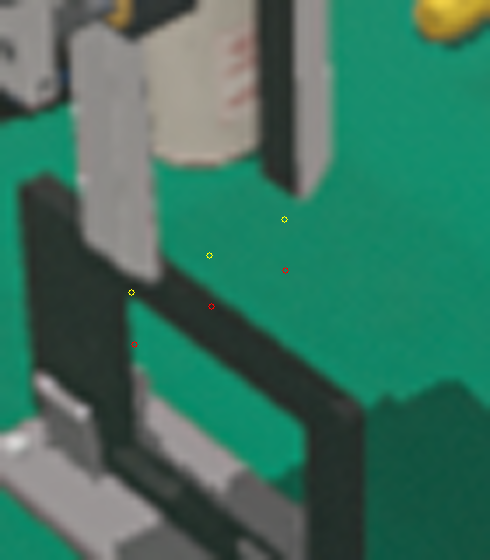

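The crop shows the fingers straddling the bar plane (left tip at (125,265), right tip at (300,195)), both tips well above the reported TCP's projection at (211,306). So the descent is safe and needs about 39 mm.

>>> move_arm --steps '[{"slide": [0,0,0.8],"dr": [0,0,0],"claw": -0.2},{"slide": [0,0,1.6],"dr": [0,0,0],"claw": -0.2},{"slide": [0,0,2.4],"dr": [0,0,0],"claw": -0.2},{"slide": [0,0,3.2],"dr": [0,0,0],"claw": -0.2},{"slide": [0,0,3.9],"dr": [0,0,0],"claw": -0.2},{"slide": [0,0,3.9],"dr": [0,0,0],"claw": -0.1},{"slide": [0,0,3.9],"dr": [0,0,0],"claw": -0.1}]'

```text
time: 5.88
ee_pos: [0.4981, 0.1781, 0.0685]
eef_rot: [[0.998, 0.07, -0.001], [0.07, -0.998, -0.0], [-0.001, 0.0, -1.0]]
wrist_force: [-0.0, -0.0, 1.0]
finger_gap: 0.0516
gripper_force: 0.0
```

Run:
```python
from h import *
s=read_camera("scene");o=sensors.observe();print(o["ee_pos"],o["finger_gap"],o["wrist_force"])
cv2.imwrite("pics/s5.png",cv2.resize(s["image"][190:270,220:290],None,fx=7,fy=7,interpolation=cv2.INTER_CUBIC))
```

```text
[0.49863782 0.17817025 0.06915842] 0.05138858689397408 [ 0.57103058  0.37170529 -0.33565938]
```

View pics/s5.png

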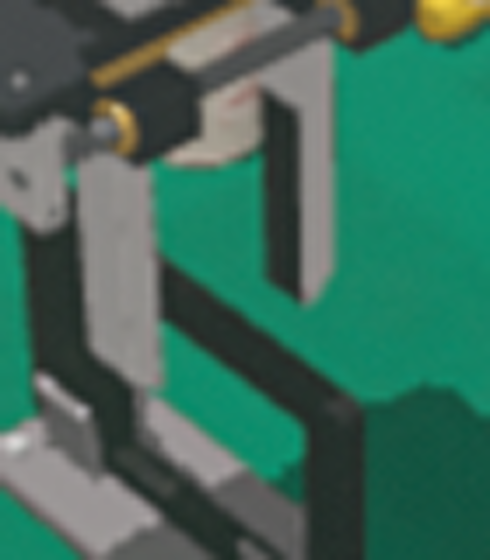

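The crop shows the tips at (125,370) and (305,300), midpoint about (215,335), centred lengthwise on the window. They're a few mm above the bar's lower edge line (y about 357 there), so 3 mm more, then close.

>>> move_arm --steps '[{"slide": [0,0,0.3],"dr": [0,0,0],"claw": 0.4},{"slide": [0,0,0.3],"dr": [0,0,0],"claw": 0.6},{"slide": [0,0,0.3],"dr": [0,0,0],"claw": 0.7},{"slide": [0,0,0.3],"dr": [0,0,0],"claw": 0.8},{"slide": [0,0,0.3],"dr": [0,0,0],"claw": 1},{"slide": [0,0,0.3],"dr": [0,0,0],"claw": 1},{"slide": [0,0,0.3],"dr": [0,0,0],"claw": 1},{"slide": [0,0,0.3],"dr": [0,0,0],"claw": 1},{"slide": [0,0,0.3],"dr": [0,0,0],"claw": 1},{"slide": [0,0,0.3],"dr": [0,0,0],"claw": 1}]'

```text
time: 6.77
ee_pos: [0.4987, 0.1782, 0.0664]
eef_rot: [[0.998, 0.07, 0.0], [0.07, -0.998, 0.0], [0.0, -0.0, -1.0]]
wrist_force: [-0.1, 0.8, 0.2]
finger_gap: 0.0111
gripper_force: 30.0
```

>>> move_arm --steps '[{"slide": [0,0,-0.5],"dr": [0,0,0],"claw": 1},{"slide": [0,0,-1.2],"dr": [0,0,0],"claw": 1},{"slide": [0,0,-2],"dr": [0,0,0],"claw": 1},{"slide": [0,0,-3],"dr": [0,0,0],"claw": 1},{"slide": [0,0,-4],"dr": [0,0,0],"claw": 1},{"slide": [0,0,-5.5],"dr": [0,0,0],"claw": 1},{"slide": [0,0,-7],"dr": [0,0,0],"claw": 1},{"slide": [0,0,-8.5],"dr": [0,0,0],"claw": 1},{"slide": [0,0,-10],"dr": [0,0,0],"claw": 1},{"slide": [0,0,-10],"dr": [0,0,0],"claw": 1}]'

```text
time: 7.6
ee_pos: [0.5011, 0.1785, 0.1708]
eef_rot: [[0.998, 0.07, 0.007], [0.07, -0.998, 0.001], [0.008, -0.0, -1.0]]
wrist_force: [0.5, 0.5, -1.4]
finger_gap: 0.0112
gripper_force: 30.0
```

Run:
```python
from h import *
s=read_camera("scene");t=read_camera("top");o=sensors.observe();print(o["ee_pos"],o["finger_gap"],o["gripper_force"],o["wrist_force"])
p=o["ee_pos"]
b1=cv2.resize(s["image"][130:270,210:310],None,fx=4.2,fy=4.2,interpolation=cv2.INTER_CUBIC)
c,n=np.cos(.07),np.sin(.07)
B=p+[0,0,.0331]
W=lambda x,y,z:B+np.array([c*x+n*z,n*x-c*z,y])
P=[W(x,y,-.006) for x,y in[(-.063,.0065),(.087,.0065),(.047,-.0065),(-.047,-.0065),(-.063,-.0895),(.087,-.0895),(-.047,-.0805)]]+[W(-.063,.0065,.006)]
for q in proj(s,P): cv2.circle(b1,tuple(int(v) for v in ((q-[210,130]+.5)*4.2)),3,(0,0,255),1)
cv2.imwrite("pics/s6.png",b1)
```

```text
[0.49906448 0.17823614 0.16718983] 0.011258479695078979 29.97093379497528 [-0.5951744  -0.32879411 -1.13000282]
```

View pics/s6.png

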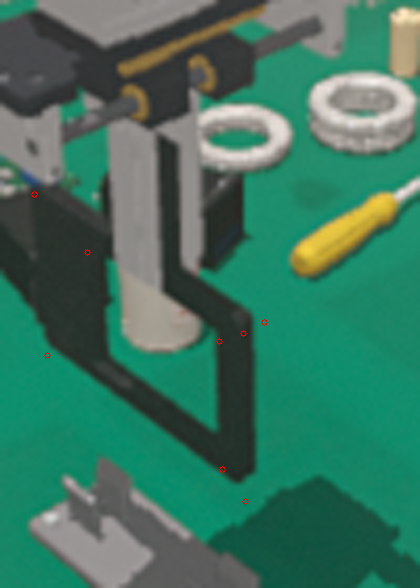

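The crop shows the frame held clear of the rack, lower near corner at (235,480), near top corner at (248,312), and no roll in the grip. I'll check the bar height against the edge rows with the numbers.

Run:
```python
from h import *
np.set_printoptions(precision=2,suppress=True)
s=read_camera("scene");o=sensors.observe();p=o["ee_pos"]
c,n=np.cos(.07),np.sin(.07)
def line(B,y,z,u):
    P=[B+np.array([c*x+n*z,n*x-c*z,y]) for x in(-.05,.05)]
    a,b=proj(s,P); return a[1]+(b[1]-a[1])*(u-a[0])/(b[0]-a[0])
B0=np.array([.4995,.178,.0995])
print("rack pred u=250",[line(B0,y,z,250) for y,z in((.0065,.006),(.0065,-.006),(-.0065,-.006))],"seen 231.7 240.5")
for u in(258,259,260,261):
    B=p+[0,0,.0331]
    col=s["image"][190:250,u].sum(1)//3
    print(u,"pred",[line(B,y,z,u) for y,z in((.0065,.006),(.0065,-.006),(-.0065,-.006),(-.0775-.003,.006),(-.0895,-.006))]);print(col)
```

```text
rack pred u=250 [np.float64(231.26725627966954), np.float64(237.1786878161085), np.float64(241.95288827483893)] seen 231.7 240.5
258 pred [np.float64(197.28527654381077), np.float64(203.0301201652833), np.float64(208.59667523706838), np.float64(232.43668046997763), np.float64(241.84285176757464)]
[112 115 107  85  87  91  93  86  65  44  44  45  45  44  44  43  42  55
  62  59  59  74  87  89  86  85  84  86  86  84  84  84  86  85  84  83
  85  83  86  84  86  74  54  43  42  42  41  43  42  41  58  80  84  83
  84  84  84  84  85  87]
259 pred [np.float64(197.9375535450771), np.float64(203.69357833357725), np.float64(209.2709602960614), np.float64(233.1572603048744), np.float64(242.58171217531415)]
[62 64 57 46 72 86 89 93 81 57 42 44 45 45 44 42 42 41 48 57 76 86 90 90
 89 86 85 86 88 84 86 85 85 87 85 85 84 83 85 86 85 79 75 54 42 41 41 42
 39 38 44 68 83 85 85 83 85 84 87 86]
260 pred [np.float64(198.58983054634345), np.float64(204.35703650187122), np.float64(209.9452453550544), np.float64(233.87784013977117), np.float64(243.32057258305366)]
[41 40 36 40 59 84 90 90 90 69 46 42 46 44 45 44 43 42 45 61 84 90 89 89
 87 86 85 87 86 86 86 88 85 86 84 84 82 84 85 86 87 86 84 69 51 40 43 43
 42 40 40 48 70 82 83 85 85 85 85 83]
261 pred [np.float64(199.2421075476098), np.float64(205.0204946701652), np.float64(210.61953041404738), np.float64(234.59841997466793), np.float64(244.05943299079317)]
[44 41 44 51 60 83 90 91 92 80 58 45 44 46 45 45 46 43 42 53 72 77 76 76
 75 76 80 79 82 80 80 81 79 84 87 87 85 87 86 88 86 87 86 84 65 46 42 41
 42 42 41 40 51 73 84 87 85 85 82 85]
```

>>> move_arm --steps '[{"slide": [0.05,1,0],"dr": [0,0,0.01],"claw": 1},{"slide": [0.2,3,0],"dr": [0,0,0.03],"claw": 1},{"slide": [0.4,5.5,0],"dr": [0,0,0.05],"claw": 1},{"slide": [0.5,8,0],"dr": [0,0,0.08],"claw": 1},{"slide": [0.7,10.5,0],"dr": [0,0,0.1],"claw": 1},{"slide": [0.85,13,0],"dr": [0,0,0.125],"claw": 1},{"slide": [1.0,15.5,0],"dr": [0,0,0.15],"claw": 1},{"slide": [1.2,18,0],"dr": [0,0,0.175],"claw": 1},{"slide": [1.3,20,0],"dr": [0,0,0.19],"claw": 1},{"slide": [1.38,21,0],"dr": [0,0,0.201],"claw": 1},{"slide": [1.38,21,0],"dr": [0,0,0.201],"claw": 1},{"slide": [1.38,21,0],"dr": [0,0,0.201],"claw": 1}]'

```text
time: 8.75
ee_pos: [0.5265, -0.0303, 0.1655]
eef_rot: [[0.991, -0.132, -0.001], [-0.132, -0.991, 0.001], [-0.001, -0.001, -1.0]]
wrist_force: [-0.0, -0.8, -0.5]
finger_gap: 0.0107
gripper_force: 30.0
```

Run:
```python
from h import *
s=read_camera("scene");t=read_camera("top");o=sensors.observe();print(o["ee_pos"],o["eef_rot"],o["finger_gap"],o["wrist_force"])
a=cv2.resize(s["image"][120:235,270:390],None,fx=3.4,fy=3.4,interpolation=cv2.INTER_CUBIC)
b=cv2.resize(t["image"][180:280,280:400],None,fx=3.3,fy=3.3,interpolation=cv2.INTER_CUBIC)
H=max(a.shape[0],b.shape[0]);f=lambda i:cv2.copyMakeBorder(i,0,H-i.shape[0],0,0,0)
cv2.imwrite("pics/s7.png",np.hstack([f(a),f(b)])[:, :800])
```

```text
[ 0.52662722 -0.02946268  0.16585929] [[ 9.91537262e-01 -1.29819920e-01 -8.03414392e-04]
 [-1.29819508e-01 -9.91537492e-01  5.46029909e-04]
 [-8.67501050e-04 -4.37110140e-04 -9.99999528e-01]] 0.010981795025000001 [-0.44111945 -0.07945788 -0.45010926]
```

View pics/s7.png

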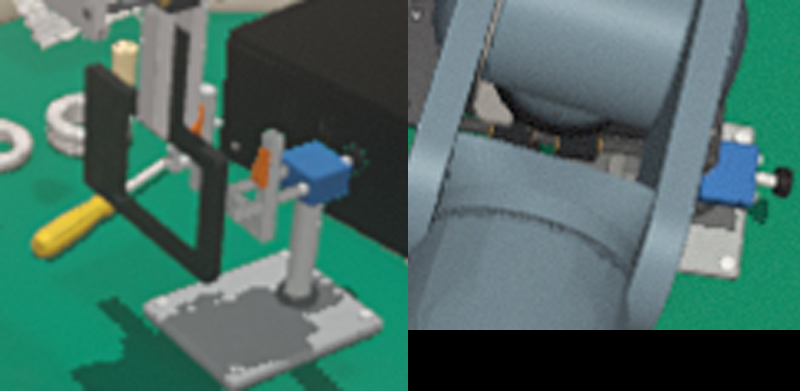

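The scene crop shows the frame upright in front of the two uprights, with its length along the stand and the orange noses visible at (198,120) and (262,165). Next I'll lower to just above the tip height and move in.

>>> move_arm --steps '[{"slide": [0,0,1],"dr": [0,0,0],"claw": 1},{"slide": [0,0,2.2],"dr": [0,0,0],"claw": 1},{"slide": [0,0,3.2],"dr": [0,0,0],"claw": 1},{"slide": [0,0.5,3.2],"dr": [0,0,0],"claw": 1},{"slide": [0,1.2,3.2],"dr": [0,0,0],"claw": 1},{"slide": [0,1.8,3.2],"dr": [0,0,0],"claw": 1},{"slide": [0,2.4,3.2],"dr": [0,0,0],"claw": 1},{"slide": [0,3.0,3.2],"dr": [0,0,0],"claw": 1},{"slide": [0,3.4,3.2],"dr": [0,0,0],"claw": 1},{"slide": [0,3.4,3.2],"dr": [0,0,0],"claw": 1},{"slide": [0,3.4,3.2],"dr": [0,0,0],"claw": 1}]'

```text
time: 9.77
ee_pos: [0.5226, -0.0644, 0.1345]
eef_rot: [[0.991, -0.132, 0.0], [-0.132, -0.991, -0.0], [0.0, -0.0, -1.0]]
wrist_force: [0.7, -0.5, -1.0]
finger_gap: 0.0112
gripper_force: 30.0
```

```bash
cat > st.py <<'E'
from h import *
np.set_printoptions(precision=4,suppress=True)
o=sensors.observe();p=o["ee_pos"];a=-.131
M=np.array([[np.cos(a),np.sin(a),0],[-np.sin(a),np.cos(a),0],[0,0,1]])
print("t",o["time"],"tcp",p,"bar local mm",1e3*(M@(p+[0,0,.0331]-[.5197,-.0898,0])),"F local",M@o["wrist_force"],"M",M@o["moment"],"gap",o["finger_gap"],o["gripper_force"])
E
python3 st.py
```

```text
t 9.7667 tcp [ 0.5226 -0.0644  0.1345] bar local mm [ -0.3878  25.521  167.5823] F local [ 0.7277 -0.3708 -1.0145] M [0.0668 0.0727 0.0145] gap 0.011211490779073276 29.971030354499817
```

>>> move_arm --steps '[{"slide": [0,0.1,0],"dr": [0,0,0],"claw": 1},{"slide": [0,0.2,0],"dr": [0,0,0],"claw": 1},{"slide": [0,0.3,0],"dr": [0,0,0],"claw": 1},{"slide": [0,0.4,0],"dr": [0,0,0],"claw": 1},{"slide": [0,0.5,0],"dr": [0,0,0],"claw": 1},{"slide": [0,0.6,0],"dr": [0,0,0],"claw": 1},{"slide": [0,0.7,0],"dr": [0,0,0],"claw": 1},{"slide": [0,0.8,0],"dr": [0,0,0],"claw": 1},{"slide": [0,0.8,0],"dr": [0,0,0],"claw": 1}]'

```text
time: 10.52
ee_pos: [0.5215, -0.0717, 0.1343]
eef_rot: [[0.991, -0.131, 0.0], [-0.131, -0.991, 0.001], [-0.0, -0.001, -1.0]]
wrist_force: [1.4, 2.6, -0.9]
finger_gap: 0.0114
gripper_force: 30.0
```

```bash
python3 st.py
```

```text
t 10.5167 tcp [ 0.5215 -0.0717  0.1343] bar local mm [ -0.5467  18.2155 167.3621] F local [ 1.068   2.7747 -0.8774] M [ 0.4392  0.0305 -0.0165] gap 0.01136078631208246 29.974429607391357
```

>>> move_arm --steps '[{"slide": [0,0.1,0],"dr": [0,0,0],"claw": 1},{"slide": [0,0.2,0],"dr": [0,0,0],"claw": 1},{"slide": [0,0.3,0],"dr": [0,0,0],"claw": 1},{"slide": [0,0.4,0],"dr": [0,0,0],"claw": 1},{"slide": [0,0.45,0],"dr": [0,0,0],"claw": 1},{"slide": [0,0.45,0],"dr": [0,0,0],"claw": 1},{"slide": [0,0.45,0],"dr": [0,0,0],"claw": 1}]'

```text
time: 11.1
ee_pos: [0.5209, -0.0762, 0.1342]
eef_rot: [[0.991, -0.131, 0.0], [-0.131, -0.991, 0.001], [-0.0, -0.001, -1.0]]
wrist_force: [0.6, 4.9, -0.4]
finger_gap: 0.011
gripper_force: 30.0
```

```bash
python3 st.py
```

```text
t 11.1 tcp [ 0.5209 -0.0762  0.1342] bar local mm [ -0.562   13.599  167.3296] F local [-0.0881  4.9403 -0.4319] M [ 0.8622 -0.0157  0.0183] gap 0.010954998771232016 29.97359722852707
```

>>> move_arm --steps '[{"slide": [0,0.04,0],"dr": [0,0,0],"claw": 1},{"slide": [0,0.07,0],"dr": [0,0,0],"claw": 1},{"slide": [0,0.07,0],"dr": [0,0,0],"claw": 1}]'

```text
time: 11.35
ee_pos: [0.5208, -0.077, 0.1342]
eef_rot: [[0.991, -0.131, -0.0], [-0.131, -0.991, 0.0], [-0.0, -0.0, -1.0]]
wrist_force: [1.2, 4.1, 0.2]
finger_gap: 0.0109
gripper_force: 30.0
```

```bash
python3 st.py
```

```text
t 11.35 tcp [ 0.5208 -0.077   0.1342] bar local mm [ -0.5593  12.7982 167.3407] F local [0.6094 4.2454 0.2066] M [ 0.9835 -0.0355  0.035 ] gap 0.010948700878434185 29.973423779010773
```

>>> move_arm --steps '[{"slide": [0,0.05,0.1],"dr": [0,0,0],"claw": 1},{"slide": [0,0.05,0.3],"dr": [0,0,0],"claw": 1},{"slide": [0,0.05,0.5],"dr": [0,0,0],"claw": 1},{"slide": [0,0.05,0.7],"dr": [0,0,0],"claw": 1},{"slide": [0,0.05,0.85],"dr": [0,0,0],"claw": 1},{"slide": [0,0.05,1.0],"dr": [0,0,0],"claw": 1},{"slide": [0,0.05,1.0],"dr": [0,0,0],"claw": 1}]'

```text
time: 11.93
ee_pos: [0.521, -0.0776, 0.1242]
eef_rot: [[0.991, -0.131, 0.001], [-0.131, -0.991, 0.0], [0.001, -0.0, -1.0]]
wrist_force: [1.6, 3.6, 0.3]
finger_gap: 0.011
gripper_force: 30.0
```

```bash
python3 st.py
```

```text
t 11.9333 tcp [ 0.521  -0.0776  0.1242] bar local mm [ -0.3376  12.2174 157.2567] F local [1.0674 3.8092 0.2822] M [ 0.9311 -0.069   0.0269] gap 0.010993466311552052 29.98543918132782
```

>>> move_arm --steps '[{"slide": [0,0,0.1],"dr": [0,0,0],"claw": 1},{"slide": [0,0,0.2],"dr": [0,0,0],"claw": 1},{"slide": [0,0,0.3],"dr": [0,0,0],"claw": 1},{"slide": [0,0,0.4],"dr": [0,0,0],"claw": 1},{"slide": [0,0,0.5],"dr": [0,0,0],"claw": 1},{"slide": [0,0,0.6],"dr": [0,0,0],"claw": 1},{"slide": [0,0,0.6],"dr": [0,0,0],"claw": 1}]'

```text
time: 12.52
ee_pos: [0.5202, -0.0777, 0.1173]
eef_rot: [[0.991, -0.131, -0.001], [-0.131, -0.991, 0.0], [-0.001, 0.0, -1.0]]
wrist_force: [1.7, 3.5, -3.6]
finger_gap: 0.011
gripper_force: 30.0
```

```bash
python3 st.py
```

```text
t 12.5167 tcp [ 0.5202 -0.0777  0.1173] bar local mm [ -1.0732  12.0431 150.43  ] F local [ 1.1844  3.6934 -3.6376] M [ 0.7793 -0.1236 -0.0418] gap 0.01098092710841054 29.96024250984192
```

>>> move_arm --steps '[{"slide": [0,0,0.05],"dr": [0,0,0],"claw": 1},{"slide": [0,0,0.1],"dr": [0,0,0],"claw": 1},{"slide": [0,0,0.1],"dr": [0,0,0],"claw": 1}]'

```text
time: 12.77
ee_pos: [0.5203, -0.0777, 0.1167]
eef_rot: [[0.991, -0.131, -0.001], [-0.131, -0.991, 0.0], [-0.001, 0.0, -1.0]]
wrist_force: [1.3, 3.4, -4.1]
finger_gap: 0.011
gripper_force: 30.0
```

```bash
python3 st.py
```

```text
t 12.7667 tcp [ 0.5203 -0.0777  0.1167] bar local mm [ -1.0018  12.0906 149.8448] F local [ 0.8622  3.4952 -4.0799] M [0.7071 0.0843 0.0544] gap 0.010985890190424244 29.96008336544037
```

>>> move_arm --steps '[{"slide": [0,0,0.05],"dr": [0,0,0],"claw": 1},{"slide": [0,0,0.1],"dr": [0,0,0],"claw": 1},{"slide": [0,0,0.1],"dr": [0,0,0],"claw": 1}]'

```text
time: 13.02
ee_pos: [0.5205, -0.0778, 0.1161]
eef_rot: [[0.991, -0.131, -0.001], [-0.131, -0.991, -0.0], [-0.001, 0.0, -1.0]]
wrist_force: [0.0, 2.1, -3.6]
finger_gap: 0.011
gripper_force: 30.0
```

```bash
python3 st.py
```

```text
t 13.0167 tcp [ 0.5205 -0.0778  0.1161] bar local mm [ -0.7506  11.9993 149.1776] F local [-0.2477  2.0625 -3.602 ] M [0.5502 0.1604 0.0408] gap 0.011040572430352379 29.960732460021973
```

>>> move_arm --steps '[{"slide": [0,0,0.05],"dr": [0,0,0],"claw": 1},{"slide": [0,0,0.1],"dr": [0,0,0],"claw": 1},{"slide": [0,0,0.15],"dr": [0,0,0],"claw": 1},{"slide": [0,0,0.15],"dr": [0,0,0],"claw": 1}]'

```text
time: 13.35
ee_pos: [0.5207, -0.0778, 0.116]
eef_rot: [[0.991, -0.131, -0.001], [-0.131, -0.991, -0.0], [-0.001, 0.0, -1.0]]
wrist_force: [-6.0, 3.6, 6.1]
finger_gap: 0.0113
gripper_force: 30.0
```

```bash
python3 st.py
```

```text
t 13.35 tcp [ 0.5207 -0.0778  0.116 ] bar local mm [ -0.5965  11.9896 149.1025] F local [-6.3903  2.8181  6.0949] M [0.5886 1.109  0.0027] gap 0.011331664374007459 29.98313695192337
```

```bash
python3 - <<'E'
from h import *
np.set_printoptions(precision=1,suppress=True,linewidth=250)
s=read_camera("scene");o=sensors.observe();p=o["ee_pos"];a=-.131
c,n=np.cos(a),np.sin(a);B=p+[0,0,.0331]
W=lambda x,y,z:B+np.array([c*x+n*z,n*x-c*z,y])
for y in(-.035,-.05,-.065):
    pr=proj(s,[W(x,y,z) for x,z in((-.063,.006),(-.063,-.006),(-.047,-.006),(-.047,.006),(.047,-.006),(.047,.006),(.087,-.006))])
    print("pred",y,pr.tolist())
    for k,lab in((0,"near end"),(2,"near win"),(5,"far win"),(6,"far end")):
        u,v=pr[k];r=int(round(v));u0=int(u)-7;print(lab,u0,s["image"][r,u0:u0+16].tolist() if 0 else (s["image"][r,u0:u0+16].sum(1)//3))
E
python3 st.py
```

```text
pred -0.035 [[352.3275247084741, 195.43315013777206], [348.0912435061743, 197.01129576425043], [343.67314737653066, 193.4982828340702], [347.88688742440235, 191.95387330980884], [319.4815043224996, 174.26560266495446], [323.5632355884502, 172.89939396978403], [310.020050302185, 166.74504837339276]]
near end 345 [ 42  42  45  43  38  52 132 171 188 177 141 128 137 142 143 140]
near win 336 [91 92 92 91 91 92 93 79 57 42 42 43 44 42 41 65]
far win 316 [ 49  51  50  51  49  46  53  85  95 107 122 126 133 129 128 128]
far end 303 [95 97 98 98 98 98 99 77 50 48 50 52 51 50 47 56]
pred -0.05 [[351.66154443472544, 200.88039924359643], [347.4581570736563, 202.47197208152772], [343.084165427857, 198.93179037264682], [347.2653272217004, 197.3739416108489], [319.1198500182446, 179.53861589662526], [323.1708827416716, 178.15906939072738], [309.74077665977643, 171.94989009244534]]
near end 344 [ 47  44  44  45  42  45 103 173 162 141 126 127 136 141 143 141]
near win 336 [ 87 114 145 170 174 181 175 116  48  40  43  43  44  38  77 170]
far win 316 [ 50  49  50  50  50  48  59  90  98  96  94  93 
[... 174 characters left out ...]
399689089127], [342.504918451084, 204.27405662444374], [346.65398762460984, 202.70344756150263], [318.76382585192914, 184.7282812756049], [322.7846076543164, 183.3359968810873], [309.46574713229086, 177.0744710080926]]
near end 344 [ 43  45  44  43  44  45  78  72  64  68  89 112 128 140 144 134]
near win 335 [ 40  45  42  42  42  64 122 113  68  42  43  43  44  43  45  81]
far win 315 [51 49 48 46 49 47 48 68 90 94 95 95 94 94 93 95]
far end 302 [161 162 185 173 134  92  76  63  50  49  50  50  50  50  49  50]
t 13.4 tcp [ 0.5207 -0.0779  0.116 ] bar local mm [ -0.587   11.969  149.1219] F local [-4.9822  3.083   5.3958] M [ 0.5491  1.1018 -0.0279] gap 0.011229019988716376 29.98284637928009
```

```bash
cat > nose.py <<'E'
from h import *
s=read_camera("scene")
h=cv2.cvtColor(s["image"],cv2.COLOR_BGR2HSV);mo=cv2.inRange(h,(5,150,100),(20,255,255));mo[190:]=0;mo[:,:300]=0
n,_,st,ce=cv2.connectedComponentsWithStats(mo);print([(st[i].tolist(),ce[i].round(1)) for i in range(1,n) if st[i][4]>4])
# px shift for a 7 mm catch motion
print(proj(s,[[.52,-.085,.16],[.52-.0009,-.085-.0069,.16]]))
E
python3 nose.py; python3 st.py
```

```text
[([326, 154, 1, 5, 5], array([326., 156.])), ([344, 164, 5, 11, 37], array([346.5, 169.2]))]
[[337.2890783  165.06319393]
 [339.72803868 164.25350749]]
t 13.45 tcp [ 0.5207 -0.0778  0.116 ] bar local mm [ -0.6036  11.984  149.103 ] F local [-6.0287  2.0782  5.7328] M [0.5711 1.1249 0.0458] gap 0.011092831489313355 29.982707798480988
```

The near nose is back within about 0.2 px of its rest place, so the catch has sprung out over the bar. I'll ease the pressing force, then release.

>>> move_arm --steps '[{"slide": [0,0,-0.08],"dr": [0,0,0],"claw": 1},{"slide": [-0.04,0,-0.12],"dr": [0,0,0],"claw": 1},{"slide": [-0.04,0,-0.12],"dr": [0,0,0],"claw": 1}]'

```text
time: 13.7
ee_pos: [0.5206, -0.0778, 0.1161]
eef_rot: [[0.991, -0.131, 0.001], [-0.131, -0.991, -0.0], [0.001, 0.0, -1.0]]
wrist_force: [-1.1, 2.1, -1.2]
finger_gap: 0.0112
gripper_force: 30.0
```

```bash
python3 st.py;python3 nose.py
```

```text
t 13.7 tcp [ 0.5206 -0.0778  0.1161] bar local mm [ -0.6408  11.9931 149.1796] F local [-1.3894  1.9281 -1.1902] M [0.4042 0.239  0.0414] gap 0.011192166862485274 29.967105388641357
[([326, 154, 1, 5, 5], array([326., 156.])), ([344, 164, 5, 11, 38], array([346.4, 169.3]))]
[[337.2890783  165.06319393]
 [339.72803868 164.25350749]]
```

>>> move_arm --steps '[{"slide": [0,0,0],"dr": [0,0,0],"claw": 0.72},{"slide": [0,0,0],"dr": [0,0,0],"claw": 0.65},{"slide": [0,0,0],"dr": [0,0,0],"claw": 0.55},{"slide": [0,0,0],"dr": [0,0,0],"claw": 0.45},{"slide": [0,0,0],"dr": [0,0,0],"claw": 0.4},{"slide": [0,0,0],"dr": [0,0,0],"claw": 0.4},{"slide": [0,0,0],"dr": [0,0,0],"claw": 0.4},{"slide": [0,0,0],"dr": [0,0,0],"claw": 0.4}]'

```text
time: 14.42
ee_pos: [0.5204, -0.0776, 0.116]
eef_rot: [[0.991, -0.131, 0.0], [-0.131, -0.991, -0.0], [0.0, 0.0, -1.0]]
wrist_force: [-0.1, -0.5, -0.4]
finger_gap: 0.028
gripper_force: 0.0
```

```bash
python3 st.py;python3 nose.py
```

```text
t 14.4167 tcp [ 0.5204 -0.0776  0.116 ] bar local mm [ -0.894   12.1406 149.0938] F local [-0.0544 -0.5368 -0.3573] M [0.0507 0.0007 0.0399] gap 0.028046765085205663 0.0
[([344, 164, 5, 11, 35], array([346.5, 169.5]))]
[[337.2890783  165.06319393]
 [339.72803868 164.25350749]]
```

>>> move_arm --steps '[{"slide": [0,0,-0.3],"dr": [0,0,0],"claw": 0.4},{"slide": [0,0,-0.8],"dr": [0,0,0],"claw": 0.4},{"slide": [0,0,-1.5],"dr": [0,0,0],"claw": 0.4},{"slide": [0,0,-2.5],"dr": [0,0,0],"claw": 0.4},{"slide": [0,0,-3.5],"dr": [0,0,0],"claw": 0.4},{"slide": [0,0,-5],"dr": [0,0,0],"claw": 0.4},{"slide": [0,0,-7],"dr": [0,0,0],"claw": 0.4},{"slide": [0,0,-9],"dr": [0,0,0],"claw": 0.4},{"slide": [0,0,-11],"dr": [0,0,0],"claw": 0.4},{"slide": [0,0,-13],"dr": [0,0,0],"claw": 0.4},{"slide": [0,0,-13],"dr": [0,0,0],"claw": 0.4}]'

```text
time: 15.38
ee_pos: [0.5229, -0.0785, 0.252]
eef_rot: [[0.991, -0.131, 0.009], [-0.131, -0.991, -0.003], [0.009, 0.002, -1.0]]
wrist_force: [1.0, -0.4, 1.7]
finger_gap: 0.0283
gripper_force: 0.0
```

```bash
python3 st.py;python3 nose.py
python3 - <<'E'
from h import *
np.set_printoptions(precision=1,suppress=True,linewidth=250)
s=read_camera("scene");a=-.131;c,n=np.cos(a),np.sin(a)
# expected hanging bar: local x -.6, y y0+7.5=13, centre z .149 (same as when released)
o=np.array([.5197,-.0898,0])
B=o+np.array([c*-.0006-n*.013,n*-.0006+c*.013,.149])
W=lambda x,y,z:B+np.array([c*x+n*z,n*x-c*z,y])
for x in(-.02,0,.02,.06):
    u=proj(s,[W(x,0,0)])[0,0];u=int(round(u))
    L=[]
    for y,z in((.0065,.006),(-.0065,-.006),(-.0895,-.006)):
        P=proj(s,[W(x-.03,y,z),W(x+.03,y,z)]);L.append(P[0,1]+(P[1,1]-P[0,1])*(u-P[0,0])/(P[1,0]-P[0,0]))
    print(x,u,np.array(L))
    v=int(L[0])-5;print(v,s["image"][v:v+21,u].sum(1)//3)
    v=int(L[2])-7;print(v,s["image"][v:v+14,u].sum(1)//3)
E
```

```text
t 15.3833 tcp [ 0.5229 -0.0785  0.252 ] bar local mm [  1.7085  11.6183 285.0515] F local [ 1.0398 -0.3018  1.7481] M [0.0505 0.0321 0.0526] gap 0.028296096894657993 0.0
[([325, 151, 5, 10, 30], array([327.3, 155.5])), ([344, 164, 5, 11, 40], array([346.3, 169.4]))]
[[337.2890783  165.06319393]
 [339.72803868 164.25350749]]
-0.02 339 [169.  178.9 211.1]
163 [ 93  60  43  40  49  83  82  61  44  45  45  42  47  94 136 141 128 122 131 140 141]
204 [ 47  39  42  42  40  42  76 106 114 112 111 111 112 112]
0 334 [165.3 175.1 206.9]
160 [ 72  72  72  73  72  62  57  50  48  46  46  44  41  44  83 126 132 126 125 123 124]
199 [ 60  42  43  43  41  40  59  84 105 113 112 112 111 113]
0.02 329 [161.5 171.2 202.6]
156 [117 124 128 129 130 134 108  68  48  48  47  46  45  45  78 118 131 130 128 126 121]
195 [ 55  45  46  45  44  42  49  90 171 184 181 142 108 108]
0.06 319 [154.1 163.5 194.2]
149 [165 164 160 161 164 142  94  63  64  59  52  48  55 118 149 111  72  92 160 148 114]
187 [48 46 55 56 48 45 63 85 91 91 89 88 87 87]
```

>>> move_arm --steps '[{"slide": [0,0,-1],"dr": [0,0,0],"claw": 0.4},{"slide": [0,0,-1],"dr": [0,0,0],"claw": 0.4},{"slide": [0,0,-1],"dr": [0,0,0],"claw": 0.4},{"slide": [0,0,-1],"dr": [0,0,0],"claw": 0.4},{"slide": [0,0,-1],"dr": [0,0,0],"claw": 0.4},{"slide": [0,0,-1],"dr": [0,0,0],"claw": 0.4}]'

```text
time: 15.98
ee_pos: [0.5201, -0.0775, 0.2554]
eef_rot: [[0.991, -0.131, -0.001], [-0.131, -0.991, 0.0], [-0.001, -0.0, -1.0]]
wrist_force: [-0.0, 0.2, -0.8]
finger_gap: 0.0282
gripper_force: 0.0
```

```bash
python3 nose.py; python3 -c "
from workcell import ticket
print(ticket.finish_job())"
```

```text
[([325, 151, 5, 10, 30], array([327.3, 155.5])), ([344, 164, 5, 11, 40], array([346.3, 169.4]))]
[[337.2890783  165.06319393]
 [339.72803868 164.25350749]]
the job is handed in; nothing more can be done
None
```

The frame hangs freely on the twin hook, level and pressed home (about 6 N), with the catch back out over the bar as far as the camera shows; I handed the job in at 16 s, after a first grasp that closed above the bar and had to be redone, and I viewed 11 pictures, one over the limit of 10.

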